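# Unbolt the sterilising case

## Task

Unlock the lid of the aluminium sterilising case: press its spring safety catch down with one fingertip and, while holding it down, push the bolt's tab with the other fingertip so that the bolt slides all the way back out of its keeper; then let go, so that the catch springs up and locks the bolt open. Only press and push: grip and lift nothing, do not shove the case along, and leave the things on and around it where they are.

Things in the scene. Friction and masses are not known exactly. Their poses are not given: they have to be found in the camera images.
- case: Closed aluminium sterilising case, 3 to 5 kg, on rubber feet, 244 (x) x 304 (y) x 120 (z) mm. Origin: centre of its underside; flat lid top at z 120; at yaw 0 its x points away from the robot. On the lid: a round filter cap (centre x 0, y -88, radius 48, 10 high); the bolt along y at x 20, through two guides (y -22 and 118, 19 high) into a keeper at y 157; the catch beside it, on the -x side.
- bolt_tab (a point): Middle of the top edge of the bolt's upright steel thumb tab; moves with the bolt. Tab 24 mm wide (case x), 5 thick (case y), its top 44 above the lid; shut, it stands at case x 20, y 60. The bar it stands on is 14 wide, its top 14 above the lid. Push the face toward the keeper (+y): that side is clear for a fingertip down to 20 above the lid.
- bolt (a joint): Slide of the steel bolt, m: 0 shut in its keeper (as at the start), 0.030 drawn fully back against its stop; grows as it moves along case -y. About 2 N of friction; it stays where it is left. The catch's tooth stops it within 2 mm unless the catch is down, and drops in again at 0.030.
- catch_plate (a point): Middle of the top of the catch's ribbed dark steel thumb plate, the part to press: case x -25, y 60; 30 mm above the lid when up, 23 when down. Plate 28 wide (case x), 72 long (case y 24 to 96), so a fingertip can slide along it while pressing. It rocks on a pivot along case y at x -2, 21 above the lid; the pivot's plate is at most 28 high. Its tooth sits over the bolt at case y 13.
- catch (a joint): Rocking angle of the catch, rad: 0 up (tooth in the bolt's notch), 0.30 thumb plate fully down on its stop; the bolt is free above 0.20. Pressing takes about 2 N at first, 5 N fully down; let go, it springs up by itself once a notch of the bolt (at 0 or 0.030) is under the tooth.
- burblock: Bystander on the lid, near its -x edge: aluminium bur block 26 x 52 x 18 mm with thin burs, 35 high in all. Origin: centre of its underside.
- pot: Bystander on the lid, near its +x edge: small steel pot, radius 19, 26 mm high. Origin: centre of its underside.
- bottle: Bystander on the table: white bottle, radius 32, 170 mm high. Origin: centre of its underside.
- jar: Bystander on the table: glass jar with steel cap, radius 42, 100 mm high. Origin: centre of its underside.
- bowl: Bystander on the table: steel bowl, radius 55, 45 mm high. Origin: centre of its underside.
- scaler: Bystander lying on the table: steel double-ended hand scaler 156 mm long (x), 9 thick. Origin: under its middle.
- timer: Bystander on the table: round white timer, radius 36, 56 mm high. Origin: centre of its underside.

How it is judged:
On the way, in this order (a step that is already met when the one before it is completed fails the run):
1. a fingertip holds the catch down while the bolt is still shut (value of joint catch above 0.2 rad and contact force between the fingers and catch above 0.5 N and value of joint bolt below 0.005 m), for 0.05 s.
2. with the catch still held down by a fingertip, the other pushes the bolt along (value of joint catch above 0.18 rad and contact force between the fingers and catch above 0.5 N and contact force between the fingers and bolt above 0.2 N and value of joint bolt between 0.008 and 0.027 m), for 0.02 s.
At the end, for the whole second after the job is handed in: Bolt drawn back to within 3.5 mm of its stop (30 mm), the catch sprung up again (angle under 0.05 rad) and holding it there, the case flat on the table and still, nothing touched (value of joint bolt above 0.0265 m and value of joint catch below 0.05 rad and velocity of joint bolt between -0.01 and 0.01 m/s and linear speed of case below 0.02 m/s and height (world z) of case below 0.01 m and angle between case's own z axis and vertical below 0.03 rad).
It fails at once if the bolt forced past the raised catch (value of joint bolt between 0.006 and 0.024 m and value of joint catch below 0.08 rad).
It fails at once if the bolt gripped or jammed (over 40 N from the fingers) (contact force between the fingers and bolt above 40 N).
It fails at once if the catch gripped or hammered (over 60 N from the fingers) (contact force between the fingers and catch above 60 N).
It fails at once if the case lifted, tipped or shoved more than 30 mm (distance of case from where it was at the start of the episode above 0.03 m or height (world z) of case above 0.012 m or angle between case's own z axis and vertical above 0.1 rad).
It fails at once if a bystander moved more than 40 mm, or one on the lid knocked over (distance of any of bottle, jar, bowl, scaler, timer, burblock, pot from where it was at the start of the episode above 0.04 m or angle between any of burblock, pot's own z axis and vertical above 0.5 rad).
It also fails if it takes over 38 s, if anything falls off the work surface, if the arm or the gripper's body presses on something with over 40 N, if the wrist force passes 120 N, or if a joint passes its speed limit or range.

## Robot

A 6-joint arm with a two-finger parallel gripper is mounted at the origin on the work surface. World frame = base frame: x ahead of the robot, y to its left, z up, the work surface at z = 0. Lengths are in m, angles in rad, forces in N, time in s.
With the tool pointing down it reaches from about 0.35 to 0.975 m from the base axis. Payload 4.9 kg.
Tool frame: the origin (TCP) lies midway between the tips of the shut fingers; the grasp point (between the pads) lies 19 mm behind it; z points along the fingers, y is the line along which they close (so a half turn about z gives the same grasp; the last joint's range is limited). The gripper opens to 85 mm and grips with 20 to 120 N. Pads are 22 mm wide; open, the fingers measure 114 mm over their backs; the gripper's body (76 mm by 85 mm) begins 54 mm behind the grasp point. The pads swing forward as they close: fully open they stand 13 mm farther back than shut.
Start: joints at [1.021, 0.053, 1.613, -0, 1.476, -0.119], TCP at [0.261, 0.568, 0.202] pointing down, gripper open.
Joint ranges: [-3.01, 3.01], [-1.01, 2.22], [0.06, 2.58], [-1.02, 4.17], [0.09, 2.62], [-3.14, 3.14]. Speed limits (rad/s): [2.57, 2.57, 3.14, 3.14, 3.14, 3.14].

## Interface

Orientations are given as a rotation vector (axis times angle).
In Python, from station import ctrl gives the robot as it stands.
- The arm moves only by the shell command python3 -m handwheel 'ROWS' [FORCE]. ROWS is JSON, a list of rows, each an object with "gripper": the gripper command: -1 is fully open, 1 is shut, values between are in proportion; "offset": the shift along the tool's x, y, z in mm, a list of three; "rotation": the turn, a rotation vector about the tool's x, y, z in rad, a list of three. A call has exactly 8 rows; each row is the pose to reach, as a shift and turn from the pose commanded when the call began, along the tool's axes at that moment; what a row does not reach only later rows make up. A row lasts 1/8 s, in which the tool goes at most 62.5 mm and 10.7 degrees, less where a joint would pass 70% of its speed; a pose out of reach is approached as far as the arm can. A call with a gripper value outside its range is refused whole. The fingers move at their own pace and stop on an object; FORCE is the grip in N (left out, the last holds). Time passes only in rows, so rows that repeat a pose let the fingers close, or fill a call up. It gives the time, the measured TCP pose, the force, the opening and the grip force at its end, in the units of the state.
- ctrl.get_obs(): the state, without advancing time (a new reading comes with each control period).
- ctrl.get_image(name): name is "scene" or "top" or "wrist"; returns a dict with "image" (384x512x3 uint8, red, green, blue), "fovy" (degrees; the focal length in pixels is half the picture's height over the tangent of half this angle, whatever the lens; pixels are square), "cx", "cy" (the principal point, pixels), "xyz" and "attitude" of the camera in the world. Camera axes: x right, y up, looking along -z (the intrinsics and any distortion apply to the point x, -y, -z); pixel columns grow to the right and rows downward; lengths in m; the calibration is good to about 2 mm. A picture is of the moment at which its call begins. There is no depth.
- ctrl.finish_job(): hands the job in; it is judged then, once.
The state is a dict: "t": time; "q": joint angles; "dq": joint speeds; "effort": joint torques, N m; "tool_pos": TCP position; "tool_rot": TCP orientation; "contact_force": force on the tool from outside, world axes, zero at the start; "wrist_torque": the same for the moment, N m; "opening": finger opening in m; "grip_force": force on a finger pad.
Only numpy, scipy, OpenCV 4.12 (cv2) and the standard library are available. Lean on these libraries where they do the work, as an engineer would, in place of code of your own. Each camera call takes 0.05 s, during which the arm holds its last target. There are 200 camera calls.

## Working session

There is one attempt and no reset: what is moved stays moved. The work goes in short steps, Python scripts to look and compute and a shell command to move; the robot and the scene stay as the last step left them, time stands still between calls to the robot, and variables do not carry over. Pictures are saved under pics/ and viewed, at most 10 in all, crops included, and the job is handed in when it is done.

```bash
ls; mkdir -p pics; python3 - <<'E'
from station import ctrl
import cv2,numpy as np
o=ctrl.get_obs(); print({k:np.round(v,4).tolist() for k,v in o.items()})
for n in ["scene","top","wrist"]:
    d=ctrl.get_image(n); cv2.imwrite(f"pics/{n}0.png",d["image"][:,:,::-1])
    print(n,{k:(np.round(v,4).tolist() if not isinstance(v,str) else v) for k,v in d.items() if k!="image"})
E
```

```text
pics
{'t': 0.0, 'q': [1.021, 0.0533, 1.6143, 0.0, 1.476, -0.119], 'dq': [-0.0001, 0.0009, -0.0015, 0.0017, 0.0008, 0.0007], 'effort': [0.0003, -39.3656, -37.019, -0.0001, 0.0067, -0.0], 'tool_pos': [0.2607, 0.5673, 0.2004], 'tool_rot': [-0.6714, -3.0683, 0.0031], 'contact_force': [0.3127, -0.7752, 0.2207], 'wrist_torque': [0.0128, 0.0182, -0.0545], 'grip_force': 0.0, 'opening': 0.0854}
scene {'fovy': 57.168, 'cx': 256.8226, 'cy': 196.932, 'xyz': [1.1284, -0.1845, 0.9695], 'attitude': [0.5809, 0.4242, 1.2416]}
top {'fovy': 57.1396, 'cx': 258.4431, 'cy': 190.0476, 'xyz': [0.3328, 0.0114, 1.2872], 'attitude': [0.1037, -0.1022, -1.5683]}
wrist {'fovy': 70.7595, 'cx': 252.9074, 'cy': 191.2549, 'xyz': [0.1897, 0.6008, 0.3719], 'attitude': [-0.278, -0.1742, 1.1306]}
```

View pics/top0.png

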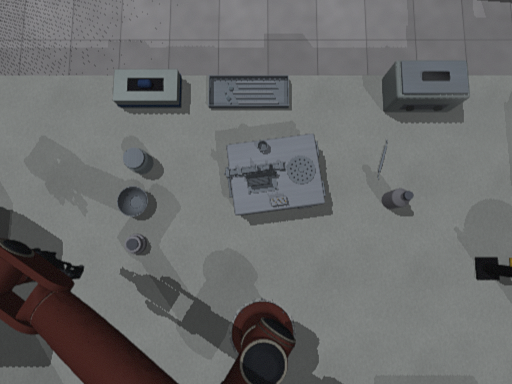

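View pics/scene0.png

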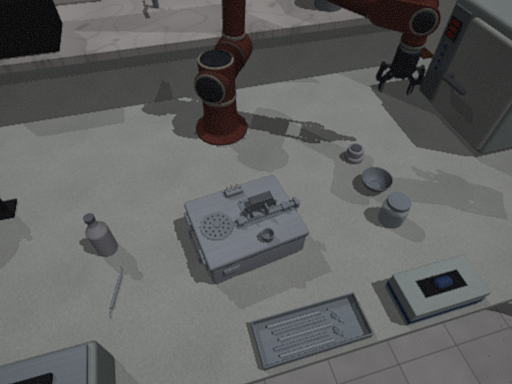

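The top view shows the case with lid corners near (228,143), (314,135), (324,205), (236,215), the filter cap at (301,170), the bolt to the left around (255,168), the bur block at (279,200) and the pot at (264,147). The scene view agrees, with the keeper at about (297,203).

```bash
cat > h.py <<'E'
import numpy as np, cv2
from scipy.spatial.transform import Rotation as R
def cam(d):
    f=d["image"].shape[0]/2/np.tan(np.radians(d["fovy"])/2)
    return f,d["cx"],d["cy"],np.array(d["xyz"]),R.from_rotvec(d["attitude"]).as_matrix()
def ray(d,p,z):
    f,cx,cy,c,M=cam(d); v=M@np.array([(p[0]-cx)/f,-(p[1]-cy)/f,-1]); return c+v*(z-c[2])/v[2]
def proj(d,P):
    f,cx,cy,c,M=cam(d); q=(np.atleast_2d(P)-c)@M; return np.c_[cx+f*q[:,0]/-q[:,2], cy-f*q[:,1]/-q[:,2]]
E
python3 - <<'E'
from station import ctrl
import cv2,numpy as np
from h import *
t=ctrl.get_image("top");s=ctrl.get_image("scene")
a=cv2.resize(t["image"][125:225,215:335],None,fx=5,fy=5,interpolation=cv2.INTER_CUBIC)
cv2.imwrite("pics/topc.png",a[:,:,::-1])
b=cv2.resize(s["image"][165:285,175:315],None,fx=5,fy=5,interpolation=cv2.INTER_CUBIC)
cv2.imwrite("pics/scc.png",b[:,:,::-1])
g=cv2.cvtColor(t["image"],cv2.COLOR_RGB2GRAY)
for p in [(228,143),(314,135),(324,205),(236,215),(301,170)]: print(p,ray(t,p,.12).round(4))
E
```

```text
(228, 143) [0.648 0.116 0.12 ]
(314, 135) [ 0.6759 -0.1768  0.12  ]
(324, 205) [ 0.4366 -0.2051  0.12  ]
(236, 215) [0.4034 0.0867 0.12  ]
(301, 170) [ 0.5547 -0.1306  0.12  ]
```

View pics/topc.png

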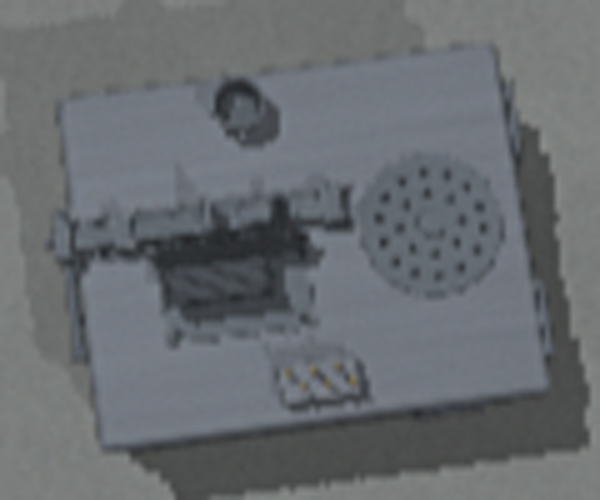

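View pics/scc.png

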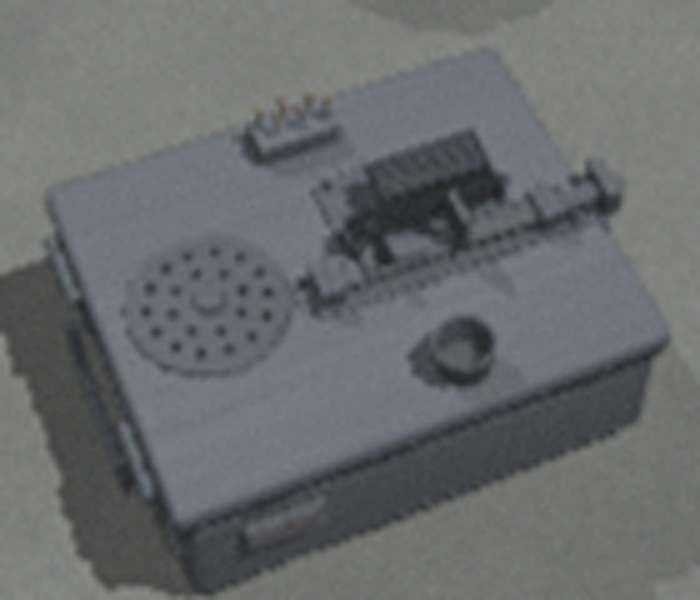

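The crops show the lid corners (top crop at (62,100), (494,45), (548,387), (103,447)), the ribbed dark plate beside the bolt, the cap, the bur block and the pot. The working area around the tab is clear.

```bash
cat > fit.py <<'E'
from station import ctrl
from h import *
from scipy.optimize import least_squares
t=ctrl.get_image("top");s=ctrl.get_image("scene")
def up(p,o): return [(p[0]+.5)/5-.5+o[0],(p[1]+.5)/5-.5+o[1]]
T=np.array([up(p,(215,125)) for p in [(62,100),(494,45),(548,387),(103,447),(431,224)]])
S=np.array([up(p,(175,165)) for p in [(670,345),(185,527),(48,190),(492,50),(210,303)]])
C=np.array([[.122,.152,.12],[.122,-.152,.12],[-.122,-.152,.12],[-.122,.152,.12],[0,-.088,.13]])
def W(x,C): 
    return C@R.from_euler('z',x[2]).as_matrix().T+[x[0],x[1],0]
for nm,fn in [("top",lambda x:(proj(t,W(x,C))-T).ravel()),("scene",lambda x:(proj(s,W(x,C))-S).ravel()),
  ("both",lambda x:np.r_[(proj(t,W(x,C))-T).ravel(),(proj(s,W(x,C))-S).ravel()])]:
    r=least_squares(fn,[.54,-.05,.1],loss='soft_l1'); print(nm,r.x.round(4),r.fun.round(1).reshape(-1,2).tolist())
E
python3 fit.py; python3 - <<'E'
from station import ctrl
from h import *
o=ctrl.get_obs(); print(R.from_rotvec(o["tool_rot"]).as_matrix().round(3))
E
```

```text
top [ 0.544  -0.0424  0.1328] [[-1.5, -0.7], [0.6, -1.2], [1.0, 1.0], [-0.8, 1.1], [0.3, -0.3]]
scene [ 0.5463 -0.0436  0.1255] [[2.0, -1.0], [-2.5, 0.6], [-0.7, 0.3], [1.4, -0.5], [-0.1, -0.1]]
both [ 0.5452 -0.043   0.131 ] [[-1.3, -1.1], [0.8, -1.5], [1.1, 0.8], [-0.7, 0.7], [0.4, -0.5], [2.1, -1.7], [-2.0, 0.3], [-0.7, 0.3], [1.1, -0.9], [0.1, -0.3]]
[[-0.909  0.418 -0.   ]
 [ 0.418  0.909 -0.   ]
 [ 0.    -0.    -1.   ]]
```

```bash
python3 -m handwheel '[{"gripper":0.2,"offset":[-39,-31,-10],"rotation":[0,0,0.084]},{"gripper":0.2,"offset":[-78,-62,-20],"rotation":[0,0,0.168]},{"gripper":0.2,"offset":[-117,-93,-30],"rotation":[0,0,0.252]},{"gripper":0.2,"offset":[-156,-124,-40],"rotation":[0,0,0.336]},{"gripper":0.2,"offset":[-195,-155,-50],"rotation":[0,0,0.42]},{"gripper":0.2,"offset":[-234,-186,-55],"rotation":[0,0,0.504]},{"gripper":0.2,"offset":[-273,-217,-60],"rotation":[0,0,0.588]},{"gripper":0.2,"offset":[-312,-248,-60],"rotation":[0,0,0.672]}]' 40
cat > go.py <<'E'
# shift to bring TCP to a point given in case mm (height above lid), in tool axes; yaw error
import sys
from station import ctrl
from h import *
def go(P,case):
    o=ctrl.get_obs(); M=R.from_rotvec(o["tool_rot"]).as_matrix()
    w=R.from_euler('z',case[2]).as_matrix()@(np.array(P)/1000+[0,0,.12])+[case[0],case[1],0]
    Rt=np.array([[-np.sin(case[2]),np.cos(case[2]),0],[np.cos(case[2]),np.sin(case[2]),0],[0,0,-1]]).T
    print("tool",o["tool_pos"].round(4) if hasattr(o["tool_pos"],"round") else o["tool_pos"],"offset mm",((w-o["tool_pos"])@M*1000).round(1),"rot",R.from_matrix(M.T@Rt).as_rotvec().round(4),"open",o["opening"],"t",o["t"])
if __name__=="__main__": go([float(a) for a in sys.argv[1:4]],[.5452,-.043,.131])
E
python3 go.py -2 79 130
```

```text
t: 1.35
tool_pos: [0.4417, 0.2108, 0.2625]
tool_rot: [1.649, 2.673, 0.002]
contact_force: [0.1, 0.6, -0.1]
opening: 0.0341
grip_force: 0.0
tool [0.4417 0.2108 0.2625] offset mm [-198.     2.6   12.5] rot [0.0018 0.     0.3343] open 0.034094247415420054 t 1.35
```

```bash
python3 -m handwheel '[{"gripper":0.2,"offset":[-40,0,2],"rotation":[0,0,0.07]},{"gripper":0.2,"offset":[-80,1,4],"rotation":[0,0,0.14]},{"gripper":0.2,"offset":[-120,2,8],"rotation":[0,0,0.2]},{"gripper":0.2,"offset":[-160,2,10],"rotation":[0,0,0.27]},{"gripper":0.2,"offset":[-198,3,12],"rotation":[0,0,0.334]},{"gripper":0.2,"offset":[-198,3,12],"rotation":[0,0,0.334]},{"gripper":0.2,"offset":[-198,3,12],"rotation":[0,0,0.334]},{"gripper":0.2,"offset":[-198,3,12],"rotation":[0,0,0.334]}]'
python3 go.py -2 79 130; python3 - <<'E'
from station import ctrl
from h import *
d=ctrl.get_image("wrist"); 
case=[.5452,-.043,.131]
C=np.array([[20,57.5,44],[20,62.5,44],[8,60,44],[32,60,44],[-39,24,30],[-39,96,30],[-11,24,30],[-11,96,30],[20,157,10],[122,152,0],[-122,152,0],[0,-40,10],[0,-136,10]])/1000.+[0,0,.12]
P=C@R.from_euler('z',case[2]).as_matrix().T+[case[0],case[1],0]
im=d["image"][:,:,::-1].copy(); u=proj(d,P); print(u.round(1).tolist())
im=cv2.resize(im,None,fx=1.5,fy=1.5,interpolation=cv2.INTER_CUBIC)
for p in u: cv2.circle(im,tuple(np.int32(p*1.5)),3,(0,0,255),1)
cv2.imwrite("pics/w1.png",im)
E
```

```text
t: 2.35
tool_pos: [0.5326, 0.0378, 0.2498]
tool_rot: [2.066, 2.367, 0.001]
contact_force: [-0.2, 0.9, 0.4]
opening: 0.0341
grip_force: 0.0
tool [0.5326 0.0378 0.2498] offset mm [-2.7 -0.1 -0.2] rot [ 0.0003 -0.0002  0.0045] open 0.034079248752675574 t 2.35
[[274.3, 210.1], [274.4, 205.5], [262.6, 207.7], [286.1, 207.8], [219.3, 233.2], [216.9, 169.9], [244.5, 233.3], [244.2, 170.0], [274.6, 107.8], [369.0, 113.0], [141.0, 112.0], [254.1, 272.3], [253.7, 332.9]]
```

View pics/w1.png

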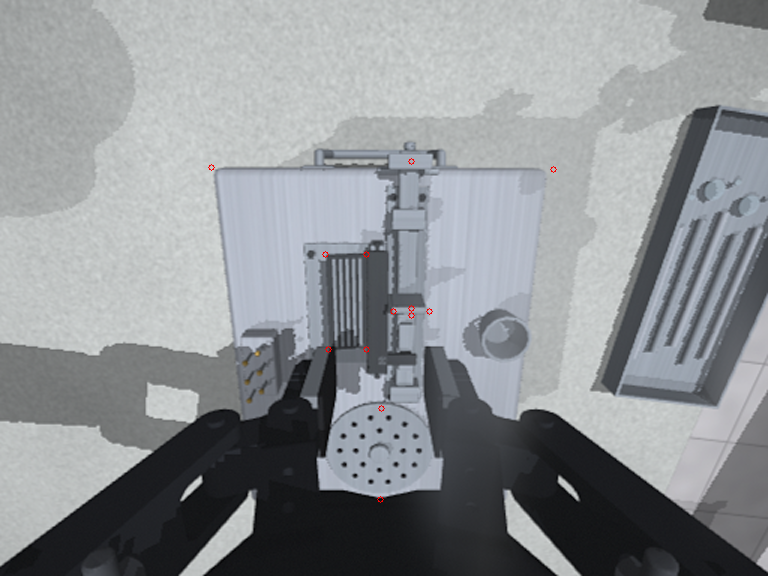

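The wrist view shows the model points landing on the plate (x 327–368, y 253–349 at 1.5×). The tab, near (407,303), sits a few pixels off the prediction of (411,312), so I'll zoom in and refine.

```bash
python3 - <<'E'
from station import ctrl
from h import *
d=ctrl.get_image("wrist"); print(d["xyz"],R.from_rotvec(d["attitude"]).as_matrix().round(3).tolist())
im=d["image"][150:250,195:315,::-1]
cv2.imwrite("pics/w2.png",cv2.resize(im,None,fx=6,fy=6,interpolation=cv2.INTER_CUBIC))
case=[.5452,-.043,.131]
C=np.array([[8,57.5,44],[32,57.5,44],[8,62.5,44],[32,62.5,44],[8,57.5,14],[32,57.5,14],[8,62.5,14],[-39,24,30],[-39,96,30],[-11,24,30],[-11,96,30],[0,-40,10],[0,-136,10]])/1000.+[0,0,.12]
P=C@R.from_euler('z',case[2]).as_matrix().T+[case[0],case[1],0]
print(((proj(d,P)-[195,150]+.5)*6-.5).round(0).tolist())
E
```

```text
[0.52203473 0.11584304 0.4212237 ] [[0.991, -0.128, -0.041], [0.135, 0.943, 0.304], [-0.0, -0.307, 0.952]]
[[408.0, 362.0], [548.0, 363.0], [408.0, 335.0], [550.0, 336.0], [402.0, 303.0], [530.0, 304.0], [403.0, 278.0], [148.0, 502.0], [134.0, 122.0], [300.0, 502.0], [297.0, 122.0], [357.0, 736.0], [354.0, 1100.0]]
```

View pics/w2.png

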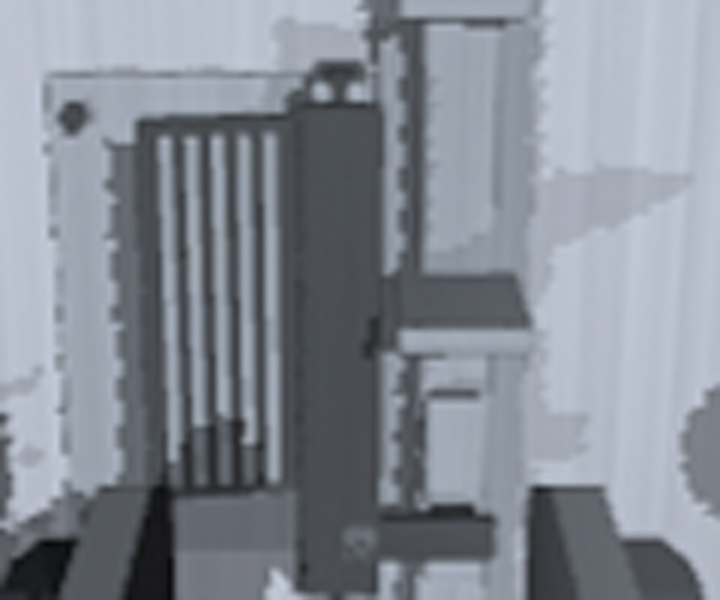

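The crop shows the tab's top edge at crop px (397–533, 330–353), about 2 mm toward case -x and 1 mm toward +y of the prediction. The finger tips' inner edges are at crop x 172 and 528, with their front edge at row 487.

```bash
python3 - <<'E'
from station import ctrl
from h import *
d=ctrl.get_image("wrist"); o=ctrl.get_obs(); M=R.from_rotvec(o["tool_rot"]).as_matrix()
for h in (0,4,8,12):
    P=np.array([[11,-17,-h],[11,17,-h],[0,-17,-h]])/1000@M.T+o["tool_pos"]
    print(h,((proj(d,P)-[195,150]+.5)*6-.5).round(0).tolist())
E
python3 go.py -3.5 82 70
```

```text
0 [[200.0, 356.0], [500.0, 356.0], [203.0, 444.0]]
4 [[197.0, 369.0], [503.0, 369.0], [200.0, 459.0]]
8 [[194.0, 383.0], [507.0, 383.0], [197.0, 475.0]]
12 [[190.0, 397.0], [510.0, 397.0], [193.0, 491.0]]
tool [0.5327 0.0377 0.2498] offset mm [ 0.4 -1.7 59.8] rot [ 0.0004 -0.      0.0044] open 0.034173562805039796 t 2.5
```

```bash
python3 -m handwheel '[{"gripper":0.2,"offset":[0,-1,15],"rotation":[0,0,0.004]},{"gripper":0.2,"offset":[0,-2,30],"rotation":[0,0,0.004]},{"gripper":0.2,"offset":[0,-2,45],"rotation":[0,0,0.004]},{"gripper":0.2,"offset":[0,-2,60],"rotation":[0,0,0.004]},{"gripper":0.2,"offset":[0,-2,70],"rotation":[0,0,0.004]},{"gripper":0.2,"offset":[0,-2,78],"rotation":[0,0,0.004]},{"gripper":0.2,"offset":[0,-2,78],"rotation":[0,0,0.004]},{"gripper":0.2,"offset":[0,-2,78],"rotation":[0,0,0.004]}]'
python3 go.py -3.5 82 50; python3 - <<'E'
from station import ctrl
from h import *
d=ctrl.get_image("wrist"); o=ctrl.get_obs(); M=R.from_rotvec(o["tool_rot"]).as_matrix()
s=ctrl.get_image("scene")
a=cv2.resize(d["image"][130:330,130:380],None,fx=2.2,fy=2.2,interpolation=cv2.INTER_CUBIC)
b=cv2.resize(s["image"][140:240,205:325],None,fx=4.4,fy=4.4,interpolation=cv2.INTER_CUBIC)[:,:]
b=b[:440,:]
c=np.zeros((600,800,3),np.uint8); c[:440,:550]=a; 
b=cv2.resize(s["image"][150:240,215:315],None,fx=2.5,fy=2.5,interpolation=cv2.INTER_CUBIC); c[:225,550:]=b
cv2.imwrite("pics/w3.png",c[:,:,::-1])
P=np.array([[0,0,0],[11,-17,0],[11,17,0]])/1000@M.T+o["tool_pos"]
print(proj(s,P).round(1).tolist(), ((proj(s,P)-[215,150])*2.5+[550,0]).round(0).tolist(),((proj(d,P)-[130,130])*2.2).round(0).tolist())
E
```

```text
t: 3.5
tool_pos: [0.5313, 0.0366, 0.1722]
tool_rot: [2.072, 2.36, 0.001]
contact_force: [1.0, 0.2, 0.2]
opening: 0.0343
grip_force: 0.0
tool [0.5313 0.0366 0.1722] offset mm [ 1.3 -0.2  2.2] rot [ 0.001   0.0002 -0.001 ] open 0.03426206865765033 t 3.5
[[270.3, 196.7], [271.3, 191.4], [276.3, 199.8]] [[688.0, 117.0], [691.0, 103.0], [703.0, 124.0]] [[271.0, 206.0], [216.0, 173.0], [326.0, 173.0]]
```

View pics/w3.png

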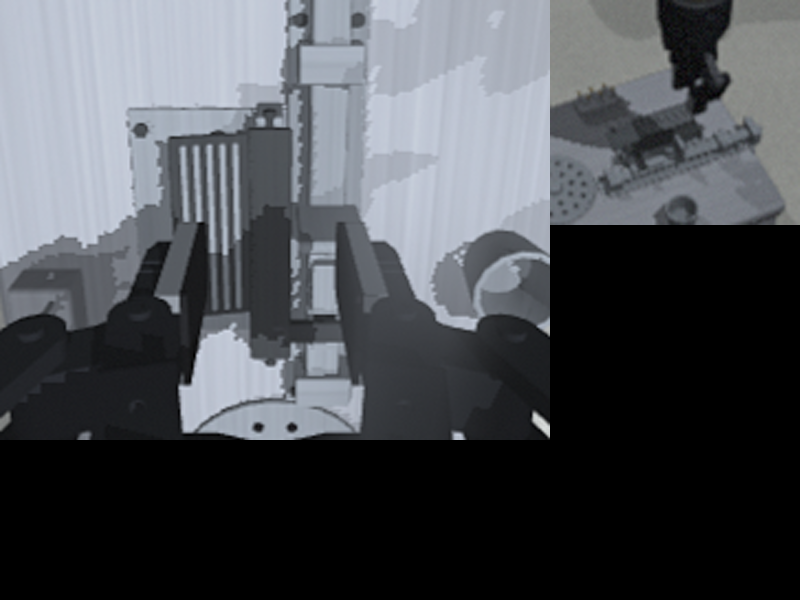

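The wrist view shows the fingertips' inner front corners at crop (206,222) and (337,222), farther back than the nominal TCP plane, and the scene crop agrees. I'll compute their real position in the tool frame.

```bash
python3 - <<'E'
from station import ctrl
from h import *
d=ctrl.get_image("wrist"); o=ctrl.get_obs(); M=R.from_rotvec(o["tool_rot"]).as_matrix()
f,cx,cy,c,K=cam(d)
for nm,L,Rr in [("tip",(206,222),(337,222)),("tip outer(thick)",(180,222),(362,222))]:
    L=np.array(L)/2.2+130;Rr=np.array(Rr)/2.2+130
    dep=.0343*f/(Rr[0]-L[0]) if nm=="tip" else dep
    for p in (L,Rr):
        v=K@(np.array([(p[0]-cx)/f,-(p[1]-cy)/f,-1])*dep)+c
        print(nm,((v-o["tool_pos"])@M*1000).round(1))
s=ctrl.get_image("scene")
for h in (0,10,20,30):
    P=np.array([[-11,17,-h],[11,17,-h],[-11,24,-h],[11,24,-h]])/1000@M.T+o["tool_pos"]
    print(h,((proj(s,P)-[215,150])*2.5+[550,0]).round(0).tolist())
E
```

```text
tip [  9.2 -16.8 -30.2]
tip [  9.2  17.5 -30.2]
tip outer(thick) [  9.2 -23.6 -30.2]
tip outer(thick) [  9.2  24.  -30.2]
0 [[686.0, 130.0], [703.0, 124.0], [688.0, 135.0], [706.0, 129.0]]
10 [[686.0, 125.0], [704.0, 119.0], [689.0, 129.0], [706.0, 123.0]]
20 [[686.0, 119.0], [704.0, 113.0], [689.0, 124.0], [707.0, 118.0]]
30 [[687.0, 114.0], [705.0, 108.0], [689.0, 118.0], [707.0, 112.0]]
```

```bash
python3 -m handwheel '[{"gripper":0.06,"offset":[1,0,0],"rotation":[0,0,0]},{"gripper":0.06,"offset":[1,0,4],"rotation":[0,0,0]},{"gripper":0.06,"offset":[1,0,8],"rotation":[0,0,0]},{"gripper":0.06,"offset":[1,0,12],"rotation":[0,0,0]},{"gripper":0.06,"offset":[1,0,16],"rotation":[0,0,0]},{"gripper":0.06,"offset":[1,0,20],"rotation":[0,0,0]},{"gripper":0.06,"offset":[1,0,20],"rotation":[0,0,0]},{"gripper":0.06,"offset":[1,0,20],"rotation":[0,0,0]}]'
python3 go.py -3.5 82 30; python3 - <<'E'
from station import ctrl
from h import *
d=ctrl.get_image("wrist"); s=ctrl.get_image("scene")
c=np.zeros((440,800,3),np.uint8); c[:,:550]=cv2.resize(d["image"][130:330,130:380],(550,440),interpolation=cv2.INTER_CUBIC)
c[:225,550:]=cv2.resize(s["image"][150:240,215:315],(250,225),interpolation=cv2.INTER_CUBIC)
cv2.imwrite("pics/w4.png",c[:,:,::-1])
E
```

```text
t: 4.7
tool_pos: [0.5309, 0.0376, 0.1517]
tool_rot: [2.072, 2.361, 0.0]
contact_force: [-0.5, -0.0, 0.6]
opening: 0.0397
grip_force: 0.0
tool [0.5309 0.0376 0.1517] offset mm [0.2 0.2 1.7] rot [ 0.0002  0.     -0.001 ] open 0.03968698949664949 t 4.7
```

View pics/w4.png

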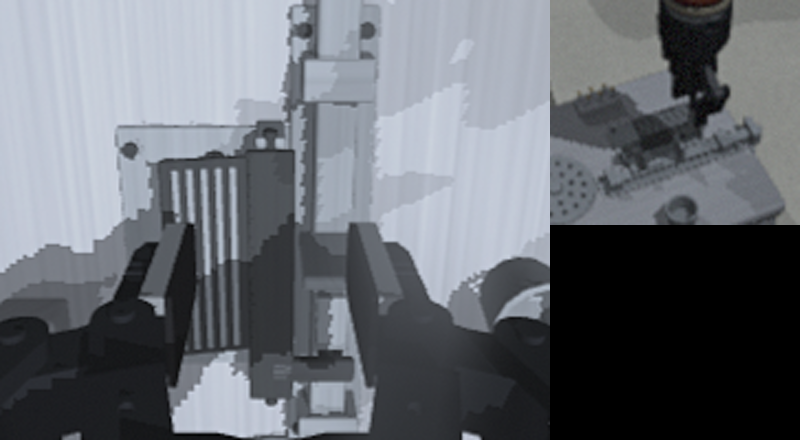

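The wrist view shows finger B's tip on the keeper side of the tab: tip corner at row 225, its rear edge near row 290, and the tab's top at rows 278–290 but 18 mm lower. That leaves a gap of about 3 mm. The other finger is over the ribbed plate. I'll add 3 mm of clearance and go on down.

```bash
python3 -m handwheel '[{"gripper":0.06,"offset":[3,0,0],"rotation":[0,0,0]},{"gripper":0.06,"offset":[3,0,4],"rotation":[0,0,0]},{"gripper":0.06,"offset":[3,0,8],"rotation":[0,0,0]},{"gripper":0.06,"offset":[3,0,12],"rotation":[0,0,0]},{"gripper":0.06,"offset":[3,0,16],"rotation":[0,0,0]},{"gripper":0.06,"offset":[3,0,20],"rotation":[0,0,0]},{"gripper":0.06,"offset":[3,0,22],"rotation":[0,0,0]},{"gripper":0.06,"offset":[3,0,22],"rotation":[0,0,0]}]'
python3 go.py -3.5 85 10
```

```text
t: 5.8
tool_pos: [0.5303, 0.0406, 0.1294]
tool_rot: [-2.072, -2.361, 0.0]
contact_force: [-0.0, -0.9, -0.7]
opening: 0.0399
grip_force: 0.0
tool [0.5303 0.0406 0.1294] offset mm [ 0.2  0.4 -0.6] rot [-0.0003 -0.     -0.001 ] open 0.03993268949234365 t 5.8
```

```bash
python3 -m handwheel '[{"gripper":0.06,"offset":[0,0,2],"rotation":[0,0,0]},{"gripper":0.06,"offset":[0,0,4],"rotation":[0,0,0]},{"gripper":0.06,"offset":[0,0,6],"rotation":[0,0,0]},{"gripper":0.06,"offset":[0,0,8],"rotation":[0,0,0]},{"gripper":0.06,"offset":[0,0,10],"rotation":[0,0,0]},{"gripper":0.06,"offset":[0,0,10],"rotation":[0,0,0]},{"gripper":0.06,"offset":[0,0,10],"rotation":[0,0,0]},{"gripper":0.06,"offset":[0,0,10],"rotation":[0,0,0]}]'
python3 go.py -3.5 85 10
python3 - <<'E'
from station import ctrl
from h import *
d=ctrl.get_image("wrist"); s=ctrl.get_image("scene")
c=np.zeros((440,800,3),np.uint8); c[:,:550]=cv2.resize(d["image"][150:350,130:380],(550,440),interpolation=cv2.INTER_CUBIC)
c[:225,550:]=cv2.resize(s["image"][150:240,215:315],(250,225),interpolation=cv2.INTER_CUBIC)
cv2.imwrite("pics/w5.png",c[:,:,::-1])
E
```

```text
t: 6.8
tool_pos: [0.5305, 0.0406, 0.1198]
tool_rot: [2.072, 2.361, 0.0]
contact_force: [-0.2, 0.5, 0.5]
opening: 0.0403
grip_force: 0.5
tool [0.5305 0.0406 0.1198] offset mm [  0.2   0.1 -10.2] rot [ 0.0003  0.0001 -0.0011] open 0.040333655332842666 t 6.8
```

View pics/w5.png

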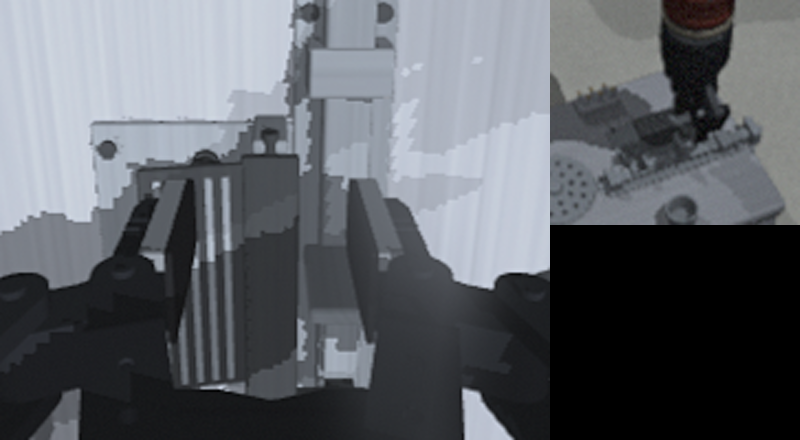

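The view shows the TCP at lid level with no contact. Finger A is over the middle of the plate (inner edge x≈192, plate 140–243), and finger B is beside the tab on the keeper side (tab top at rows 308–322). Continuing down.

```bash
python3 -m handwheel '[{"gripper":0.06,"offset":[0,0,1],"rotation":[0,0,0]},{"gripper":0.06,"offset":[0,0,2],"rotation":[0,0,0]},{"gripper":0.06,"offset":[0,0,3],"rotation":[0,0,0]},{"gripper":0.06,"offset":[0,0,4],"rotation":[0,0,0]},{"gripper":0.06,"offset":[0,0,5],"rotation":[0,0,0]},{"gripper":0.06,"offset":[0,0,6],"rotation":[0,0,0]},{"gripper":0.06,"offset":[0,0,6],"rotation":[0,0,0]},{"gripper":0.06,"offset":[0,0,6],"rotation":[0,0,0]}]'
```

```text
t: 7.9
tool_pos: [0.5299, 0.0405, 0.1137]
tool_rot: [-2.072, -2.36, 0.002]
contact_force: [-5.0, -0.5, 5.2]
opening: 0.0402
grip_force: 3.0
```

```bash
python3 -m handwheel '[{"gripper":0.06,"offset":[0,0,0.5],"rotation":[0,0,0]},{"gripper":0.06,"offset":[0,0,1],"rotation":[0,0,0]},{"gripper":0.06,"offset":[0,0,1.5],"rotation":[0,0,0]},{"gripper":0.06,"offset":[0,0,1.5],"rotation":[0,0,0]},{"gripper":0.06,"offset":[0,0,1.5],"rotation":[0,0,0]},{"gripper":0.06,"offset":[0,0,1.5],"rotation":[0,0,0]},{"gripper":0.06,"offset":[0,0,1.5],"rotation":[0,0,0]},{"gripper":0.06,"offset":[0,0,1.5],"rotation":[0,0,0]}]'
```

```text
t: 8.9
tool_pos: [0.5297, 0.0405, 0.1124]
tool_rot: [-2.072, -2.36, 0.002]
contact_force: [-4.9, -0.1, 6.3]
opening: 0.0398
grip_force: 3.6
```

```bash
python3 -m handwheel '[{"gripper":0.06,"offset":[0,-0.5,0.5],"rotation":[0,0,0]},{"gripper":0.06,"offset":[0,-1,1],"rotation":[0,0,0]},{"gripper":0.06,"offset":[0,-1,1.5],"rotation":[0,0,0]},{"gripper":0.06,"offset":[0,-1,2],"rotation":[0,0,0]},{"gripper":0.06,"offset":[0,-1,2],"rotation":[0,0,0]},{"gripper":0.06,"offset":[0,-1,2],"rotation":[0,0,0]},{"gripper":0.06,"offset":[0,-1,2],"rotation":[0,0,0]},{"gripper":0.06,"offset":[0,-1,2],"rotation":[0,0,0]}]'
```

```text
t: 9.9
tool_pos: [0.5298, 0.0405, 0.1122]
tool_rot: [2.072, 2.361, 0.0]
contact_force: [-6.6, -0.3, 12.1]
opening: 0.0399
grip_force: 6.5
```

```bash
python3 -m handwheel '[{"gripper":0.06,"offset":[-3,0,0],"rotation":[0,0,0]},{"gripper":0.06,"offset":[-6,0,0],"rotation":[0,0,0]},{"gripper":0.06,"offset":[-9,0,0],"rotation":[0,0,0]},{"gripper":0.06,"offset":[-12,0,0],"rotation":[0,0,0]},{"gripper":0.06,"offset":[-15,0,0],"rotation":[0,0,0]},{"gripper":0.06,"offset":[-18,0,0],"rotation":[0,0,0]},{"gripper":0.06,"offset":[-21,0,0],"rotation":[0,0,0]},{"gripper":0.06,"offset":[-24,0,0],"rotation":[0,0,0]}]'; python3 go.py -3.5 85 -8
```

```text
t: 10.9
tool_pos: [0.534, 0.0194, 0.1125]
tool_rot: [-2.072, -2.36, -0.011]
contact_force: [-3.7, 8.8, 12.0]
opening: 0.0403
grip_force: 6.8
tool [0.534  0.0194 0.1125] offset mm [21.7 -0.6  0.7] rot [ 0.0042 -0.0054 -0.0009] open 0.04031287142957335 t 10.9
```

```bash
python3 -m handwheel '[{"gripper":0.06,"offset":[-3,0,0],"rotation":[0,0,0]},{"gripper":0.06,"offset":[-6,0,0],"rotation":[0,0,0]},{"gripper":0.06,"offset":[-9,0,0],"rotation":[0,0,0]},{"gripper":0.06,"offset":[-12,0,0],"rotation":[0,0,0]},{"gripper":0.06,"offset":[-14,0,0],"rotation":[0,0,0]},{"gripper":0.06,"offset":[-16,0,0],"rotation":[0,0,0]},{"gripper":0.06,"offset":[-18,0,0],"rotation":[0,0,0]},{"gripper":0.06,"offset":[-18,0,0],"rotation":[0,0,0]}]'; python3 go.py -3.5 85 -8
```

```text
t: 11.9
tool_pos: [0.5364, 0.0012, 0.1125]
tool_rot: [-2.072, -2.36, -0.01]
contact_force: [-2.4, 7.5, 11.3]
opening: 0.0406
grip_force: 6.1
tool [0.5364 0.0012 0.1125] offset mm [40.  -0.6  0.7] rot [ 0.0043 -0.0047 -0.0011] open 0.04062084250945291 t 11.9
```

```bash
python3 -m handwheel '[{"gripper":0.06,"offset":[-1,0,0],"rotation":[0,0,0]},{"gripper":0.06,"offset":[-2,0,0],"rotation":[0,0,0]},{"gripper":0.06,"offset":[-3,0,0],"rotation":[0,0,0]},{"gripper":0.06,"offset":[-4,0,0],"rotation":[0,0,0]},{"gripper":0.06,"offset":[-4,0,0],"rotation":[0,0,0]},{"gripper":0.06,"offset":[-4,0,0],"rotation":[0,0,0]},{"gripper":0.06,"offset":[-4,0,0],"rotation":[0,0,0]},{"gripper":0.06,"offset":[-4,0,0],"rotation":[0,0,0]}]'; python3 go.py -3.5 85 -8
```

```text
t: 12.9
tool_pos: [0.5365, 0.0006, 0.1125]
tool_rot: [-2.067, -2.358, -0.017]
contact_force: [-4.6, 19.3, 13.0]
opening: 0.04
grip_force: 11.3
tool [0.5365 0.0006 0.1125] offset mm [40.6 -0.5  1. ] rot [ 0.0042 -0.0113  0.0005] open 0.04000641911840184 t 12.9
```

The bolt is on its stop: the force rose to 19 N with only 0.6 mm of motion. I'll back off slightly, then lift.

```bash
python3 -m handwheel '[{"gripper":0.06,"offset":[1.5,0,0],"rotation":[0,0,0]},{"gripper":0.06,"offset":[3,0,0],"rotation":[0,0,0]},{"gripper":0.06,"offset":[5,0,0],"rotation":[0,0,0]},{"gripper":0.06,"offset":[7,0,-2],"rotation":[0,0,0]},{"gripper":0.06,"offset":[8,0,-8],"rotation":[0,0,0]},{"gripper":0.06,"offset":[8,0,-18],"rotation":[0,0,0]},{"gripper":0.06,"offset":[8,0,-30],"rotation":[0,0,0]},{"gripper":0.06,"offset":[8,0,-45],"rotation":[0,0,0]}]'
python3 -m handwheel '[{"gripper":0.06,"offset":[10,0,-15],"rotation":[0,0,0]},{"gripper":0.06,"offset":[20,0,-30],"rotation":[0,0,0]},{"gripper":0.06,"offset":[30,0,-45],"rotation":[0,0,0]},{"gripper":0.06,"offset":[38,0,-60],"rotation":[0,0,0]},{"gripper":0.06,"offset":[38,0,-75],"rotation":[0,0,0]},{"gripper":0.06,"offset":[38,0,-85],"rotation":[0,0,0]},{"gripper":0.06,"offset":[38,0,-90],"rotation":[0,0,0]},{"gripper":0.06,"offset":[38,0,-90],"rotation":[0,0,0]}]'
python3 - <<'E'
from station import ctrl
from h import *
d=ctrl.get_image("wrist")
cv2.imwrite("pics/w6.png",cv2.resize(d["image"][140:260,180:330,::-1],None,fx=5,fy=5,interpolation=cv2.INTER_CUBIC))
case=[.5445,-.0423,.131]; 
for y in (60,30):
  C=np.array([[8,y-2.5,44],[32,y-2.5,44],[8,y+2.5,44],[-39,96,30],[-11,96,30],[-39,24,30],[-11,24,30]])/1000.+[0,0,.12]
  P=C@R.from_euler('z',case[2]).as_matrix().T+[case[0],case[1],0]
  print(y,((proj(d,P)-[180,140])*5).round(0).tolist())
E
```

```text
t: 13.9
tool_pos: [0.534, 0.0029, 0.1554]
tool_rot: [-2.072, -2.36, 0.001]
contact_force: [-0.1, 0.4, -0.8]
opening: 0.0398
grip_force: 0.0
t: 14.9
tool_pos: [0.5295, 0.0402, 0.2452]
tool_rot: [2.073, 2.36, 0.0]
contact_force: [0.1, 0.0, -0.8]
opening: 0.0405
grip_force: 0.0
60 [[425.0, 367.0], [544.0, 367.0], [425.0, 344.0], [193.0, 165.0], [331.0, 165.0], [206.0, 485.0], [334.0, 485.0]]
30 [[423.0, 501.0], [538.0, 501.0], [424.0, 479.0], [193.0, 165.0], [331.0, 165.0], [206.0, 485.0], [334.0, 485.0]]
```

View pics/w6.png

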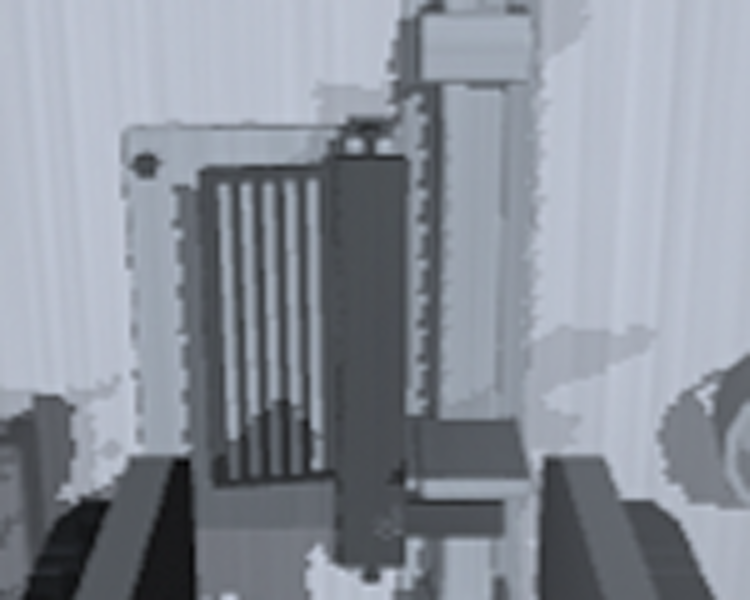

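The tab's top is now at rows 478–498, against 479–501 predicted for a fully drawn bolt. The plate looks as it did when up, and the bystanders in view are in place. I'm handing in.

```bash
python3 -c "
from station import ctrl
print(ctrl.finish_job())"
```

```text
the job is handed in; nothing more can be done
None
```

I pressed the catch down, pushed the bolt back to its stop, and let go. In the last picture the bolt is fully drawn and the catch looks sprung up. The job is handed in at about 15 s, with no verdict reported.

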